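# Stand the tipped bottle up in its lane

## Task

One of the three squeeze bottles in the aluminium lane has tipped over and lies across the rails. Stand it upright on the lane floor again, cap up, between its two neighbours, and close it up along the lane until it touches the bottle at the end stop. Leave the other two bottles standing where they are and do not disturb the other things on the table.

Things in the scene. Friction and masses are not known exactly. Their poses are not given: they have to be found in the camera images.
- lane: Fixed aluminium channel on the table, floor 4 mm thick, rails 5 mm thick, 14 mm high, 72 mm apart inside. Origin: on the table, on the centre line; x runs along the lane away from the robot, y across, z up. It reaches from x = -130 mm to the blue 70 mm high end stop, whose face is at x = +145 mm. Four nibs, 4 mm high, on the rail tops at x = 11 and 45 mm keep the lying bottle from rolling.
- tipped_bottle_mid (a point): The bottle that has tipped over: white squeeze bottle with a blue cap, one of three alike: round body 60 mm across, 150 mm tall with its nozzle, 0.15 to 0.3 kg. It lies level across the lane between its neighbours, on the rail nibs, axis 44 mm above the table, cap to the lane's -y side (the robot's right). This point lies on the bottle's axis half-way up, 75 mm above its base; its z axis runs along the bottle from base to cap.
- neck (a point): Point on the tipped bottle's axis in the wide part of its blue cap, 119 mm from the base; here the cap is a cylinder 34 mm across and 13 mm long, good to grip across. Beyond it narrows to a thin nozzle; below it the body widens from 28 mm across at 114 mm from the base to 60 mm at 85 mm. z axis: from base to nozzle.
- far_bottle_mid (a point): White squeeze bottle with a blue cap, one of three alike: round body 60 mm across, 150 mm tall with its nozzle, 0.15 to 0.3 kg. It stands upright in the lane at its far end, against the stop or within 3 mm of it. This point lies on the bottle's axis half-way up, 75 mm above its base; its z axis runs along the bottle from base to cap.
- near_bottle_mid (a point): White squeeze bottle with a blue cap, one of three alike: round body 60 mm across, 150 mm tall with its nozzle, 0.15 to 0.3 kg. It stands upright in the lane near its front (robot) end. This point lies on the bottle's axis half-way up, 75 mm above its base; its z axis runs along the bottle from base to cap.
- screw_tin: Bystander: open round grey tin of screws, 66 mm across, 24 mm high, on the table beside the work. Origin at the centre of its underside.
- tape_cassette: Bystander: white box-shaped tape cassette 46 x 62 x 18 mm, on the table beside the work. Origin at the centre of its underside.
- black_tape: Bystander: roll of black tape, 55 mm across, 19 mm high, lying flat, on the table beside the work. Origin at the centre of its underside.
There are look-alikes about, which are no part of the job. What is shaped like the part that bears tipped_bottle_mid but turquoise is not meant.

How it is judged:
By the outcome, as a careful person would: the job done as asked, in the order asked, and still so for the second after the job is handed in, with the robot touching nothing.
It also fails if it takes over 45 s, if anything falls off the work surface, if the arm or the gripper's body presses on something with over 40 N, if the wrist force passes 120 N, or if a joint passes its speed limit or range.

## Robot

A 6-joint arm with a two-finger parallel gripper is mounted at the origin on a cart in front of the work surface, level with it; the furniture and walls round the work are solid. World frame = base frame: x ahead of the robot, y to its left, z up, the work surface at z = 0. Lengths are in mm, angles in rad, forces in N, time in s.
With the tool pointing down it reaches from about 375 to 825 mm from the base axis. Payload 5.5 kg.
Tool frame: the origin (TCP) lies midway between the tips of the shut fingers; the grasp point (between the pads) lies 19 mm behind it; z points along the fingers, y is the line along which they close (so a half turn about z gives the same grasp; the last joint's range is limited). The gripper opens to 85 mm and grips with 20 to 120 N. Pads are 22 mm wide; open, the fingers measure 114 mm over their backs; the gripper's body (76 mm by 85 mm) begins 54 mm behind the grasp point. The pads swing forward as they close: fully open they stand 13 mm farther back than shut.
Start: joints at [-1.334, 0.314, -0.047, 1.21, 0, 1.571], TCP at [140.753, -583.252, 231.299] pointing down, gripper open.
Joint ranges: [-2.67, 2.67], [-0.69, 1.73], [-1.03, 1.25], [-2.08, 2.16], [-1.42, 1.45], [-3.14, 3.14]. Speed limits (rad/s): [2.39, 2.39, 3.01, 3.14, 3.14, 3.14].

## Interface

Orientations are given as a unit quaternion [w, x, y, z].
In Python, from workcell import arm gives the robot as it stands.
- The arm moves only by the tool servo_tool, never from a script. Its argument "series" is a list of rows, each a list of 3 entries, a list of its own where there are three numbers: the shift along the tool's x, y, z in mm, then the turn, a rotation vector about the tool's x, y, z in rad, then the opening, from 0 (shut) to 1 (fully open). In form: [[[dx, dy, dz], [rx, ry, rz], grip], ...]. A call has 1 to 20 rows; each row shifts and turns the commanded pose from where the row before left it, along the tool's axes as they then stand; what a row does not reach is not made up. A row lasts 1/10 s, in which the tool goes at most 50 mm and 8.59 degrees, less where a joint would pass 70% of its speed; a pose out of reach is approached as far as the arm can. A call is refused whole if a number of a shift passes 50 or a number of a turn 0.15, either way. A call with a gripper value outside its range is refused whole. The fingers move at their own pace and stop on an object; "force" is the grip in N (left out, the last holds). Time passes only in rows, so rows that do not move let the fingers close. It gives the time, the measured TCP pose, the force, the opening and the grip force at its end, in the units of the state.
- arm.read_state(): the state, without advancing time (a new reading comes with each control period).
- arm.camera(name): name is "scene" or "top"; returns a dict with "image" (384x512x3 uint8, red, green, blue), "camera_matrix" (3x3 intrinsics, pixels), "cam_to_world" (4x4, takes a point from camera to world coordinates). Camera axes: x right, y down, z forward; pixel columns grow to the right and rows downward; lengths in mm; the calibration is good to about 2 mm. A picture is of the moment at which its call begins. There is no depth.
- arm.sign_off(): hands the job in; it is judged then, once.
Trained networks look in the newest picture that a camera, given by its name, has taken for a name from the list of things; names that differ only in an ending like _2 or _b are one class to them, and where a whole thing is asked for, a point or a joint stands for the part that bears it (a point fixed in the world has none). Each returns a list of dicts, best first, with "p" (0 to 1); they miss things now and then, are a little off and sometimes report something else, mostly with a low value. They report only what shows in the picture. A call takes as long as a camera call. They do not tell look-alikes from the thing itself.
- arm.recognise(camera, target): "xy" ([column, row] as shares, 0 to 1, of the picture: columns of its width, rows of its height, amid what is visible of it).
- arm.silhouettes(camera, target): "pixels" (384x512 bool, what is visible of it) and "xy" ([column, row] as shares, 0 to 1, of the picture: columns of its width, rows of its height, amid what is visible of it).
The state is a dict: "t": time; "joint_positions": joint angles; "qvel": joint speeds; "tau": joint torques, N m; "tool_pos": TCP position; "tool_rot": TCP orientation; "contact_force": force on the tool from outside, world axes, zero at the start; "moment": the same for the moment, N m; "grip_width": opening from 0.0 (shut) to 1.0 (fully open); "finger_force": force on a finger pad.
Only numpy, scipy, OpenCV 4.12 (cv2) and the standard library are available. Lean on these libraries where they do the work, as an engineer would, in place of code of your own. Each camera call takes 0.05 s, during which the arm holds its last target. There are 200 camera calls.

## Working session

There is one attempt and no reset: what is moved stays moved. The work goes in short steps, Python scripts to look and compute and a tool call to move; the robot and the scene stay as the last step left them, time stands still between calls to the robot, and variables do not carry over. Pictures are saved under pics/ and viewed, at most 11 in all, crops included, and the job is handed in when it is done.

Besides the shell and the picture viewer there is one more tool, called after ">>>" as name(argument=value, ...) on one line, values as JSON. servo_tool: Moves the arm, as the interface text tells. Its arguments: {"type":"object","properties":{"series":{"type":"array"},"force":{"type":"number"}},"required":["series"]}

```bash
mkdir -p pics
cat > h.py <<'E'
import numpy as np, cv2
from workcell import arm
def ray(c,uv):
    K=np.array(c["camera_matrix"]);T=np.array(c["cam_to_world"])
    d=T[:3,:3]@np.linalg.solve(K,[uv[0],uv[1],1]);return T[:3,3],d
def atz(c,uv,z):
    o,d=ray(c,uv);return o+d*(z-o[2])/d[2]
def proj(c,p):
    K=np.array(c["camera_matrix"]);T=np.linalg.inv(np.array(c["cam_to_world"]))
    q=K@(T[:3,:3]@np.array(p)+T[:3,3]);return q[:2]/q[2]
E
python3 - <<'E'
from h import *
np.set_printoptions(precision=1,suppress=True)
s=arm.read_state();print(s)
ims=[]
for n in("scene","top"):
    c=arm.camera(n);ims.append(c["image"]);print(n,np.array(c["cam_to_world"])[:3,3],c["camera_matrix"][0][0])
    for t,z in(("tipped_bottle_mid",44),("neck",44),("far_bottle_mid",79),("near_bottle_mid",79),("screw_tin",24),("tape_cassette",18),("black_tape",19),("lane",4)):
        for r in arm.recognise(n,t)[:4]:
            uv=np.array(r["xy"])*[512,384];print(n,t,round(r["p"],2),uv,atz(c,uv,z))
    cv2.imwrite(f"pics/{n}0.png",cv2.resize(c["image"][:,:,::-1],None,fx=1.5,fy=1.5))
E
```

```text
{'t': 0.0, 'joint_positions': array([-1.3,  0.3, -0. ,  1.2, -0. ,  1.6]), 'qvel': array([ 0.,  0.,  0., -0.,  0., -0.]), 'tau': array([  0., -54.,  34.,   0.,   0.,  -0.]), 'tool_pos': array([ 140.6, -582.7,  230.4]), 'tool_rot': array([-0. ,  1. ,  0.1, -0. ]), 'contact_force': array([ 0.3, -0.6, -0.4]), 'moment': array([0. , 0.1, 0. ]), 'finger_force': 0.0, 'grip_width': 0.998984166821795}
scene [-23.3 655.2 657.4] 392.1925306202741
scene tipped_bottle_mid 0.87 [273.1 163. ] [ 567.6 -142.3   44. ]
scene tipped_bottle_mid 0.86 [234.9 207.3] [512.7  87.6  44. ]
scene neck 0.95 [272.3 163.8] [ 566.7 -137.2   44. ]
scene neck 0.61 [237.3 209.8] [501.2  91.4  44. ]
scene far_bottle_mid 0.95 [214.  187.5] [577.6  93.5  79. ]
scene near_bottle_mid 0.83 [263.3 228.4] [382.7 136.   79. ]
scene screw_tin 0.89 [338.3 168.6] [ 417.1 -267.9   24. ]
scene screw_tin 0.32 [263.7 228.2] [421.   85.5  24. ]
scene tape_cassette 0.48 [300.6 146.8] [ 584.6 -314.9   18. ]
scene black_tape 0.59 [181.2 304.2] [408.6 362.8  19. ]
scene lane 0.85 [239.2 232.3] [472.3 118.2   4. ]
top [ 359.8   10.9 1079.9] 362.26353478145955
top tipped_bottle_mid 0.59 [302.1 175.4] [ 584.7 -162.6   44. ]
top tipped_bottle_mid 0.58 [220.2 200.8] [510.6  76.6  44. ]
top neck 0.95 [214.7 201.6] [508.3  92.5  44. ]
top neck 0.6 [300.4 176.7] [ 580.8 -157.5   44. ]
top far_bottle_mid 0.64 [222.2 170.7] [591.5  69.2  79. ]
top near_bottle_mid 0.85 [206.4 238. ] [402.6 111.5  79. ]
top near_bottle_mid 0.63 [222.7 169.9] [593.8  67.8  79. ]
top tape_cassette 0.75 [357.1 176.3] [ 587.1 -332.9   18. ]
top black_tape 0.68 [217.5 202.7] [508.5  86.1  19. ]
top black_tape 0.49 [120.8 230. ] [429.7 366.1  19. ]
top lane 0.91 [215.4 215. ] [473.7  93.1   4. ]
```

View pics/scene0.png

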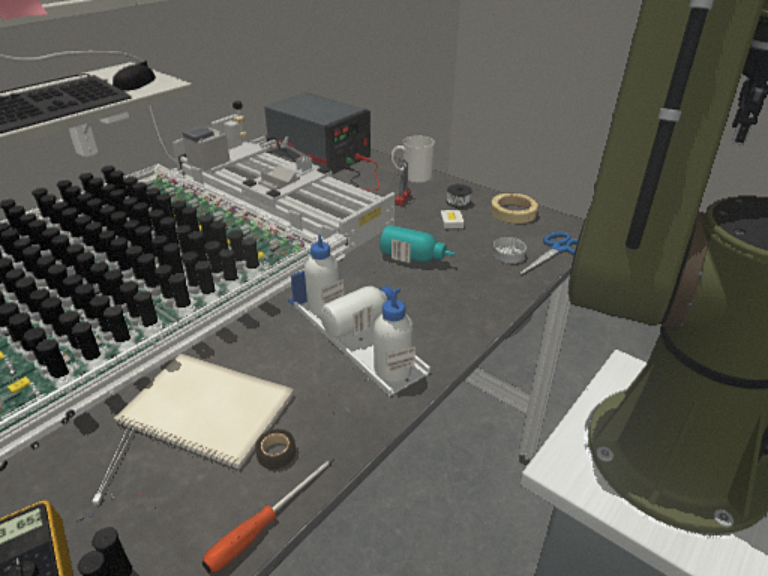

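View pics/top0.png

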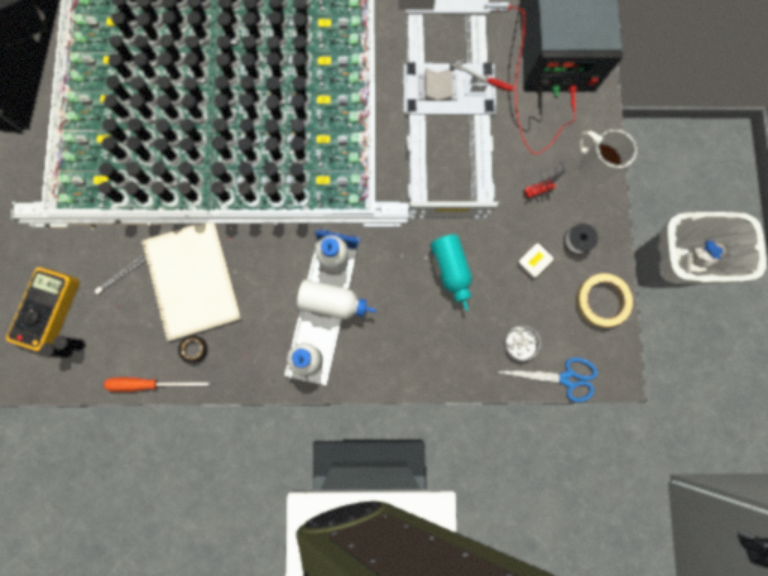

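The tipped bottle candidates in the top view are the white one at about (225,201) px and a turquoise one at about (301,178) px. The white bottle lies across the aluminium lane with its blue cap to the right, so it is the one meant; the turquoise is the look-alike. I'll confirm this in an enlarged crop.

Run:
```python
from h import *
np.set_printoptions(precision=1,suppress=True)
out=[]
for n,(u0,v0,u1,v1) in(("top",(185,145,263,265)),("scene",(185,150,295,270))):
    c=arm.camera(n);im=c["image"]
    np.save(n+".npy",c,allow_pickle=True)
    hsv=cv2.cvtColor(im,cv2.COLOR_RGB2HSV);m=((hsv[...,0]>105)&(hsv[...,0]<125)&(hsv[...,1]>130)).astype(np.uint8)
    nn,_,st,ce=cv2.connectedComponentsWithStats(m)
    for i in range(1,nn):
        if st[i,4]>8 and u0<ce[i][0]<u1 and v0<ce[i][1]<v1: print(n,"blue",st[i],ce[i],atz(c,ce[i],123))
    for t in("tipped_bottle_mid","far_bottle_mid","near_bottle_mid","neck","lane"):
        for r in arm.silhouettes(n,t)[:3]:
            p=np.argwhere(r["pixels"])[:,::-1].astype(np.float32)
            if len(p)>5: print(n,t,round(r["p"],2),len(p),p.mean(0),"box",cv2.minAreaRect(p))
    k=cv2.resize(im[v0:v1,u0:u1,::-1],None,fx=4,fy=4,interpolation=cv2.INTER_CUBIC)
    for g in range(0,120,20):
        cv2.putText(k,str(v0+g),(0,g*4+4),0,.35,(0,255,255));cv2.line(k,(0,g*4),(6,g*4),(0,255,255))
        if g<u1-u0: cv2.putText(k,str(u0+g),(g*4,10),0,.35,(0,255,0));cv2.line(k,(g*4,0),(g*4,6),(0,255,0))
    out.append(k)
cv2.imwrite("pics/crop.png",np.hstack(out))
```

```text
top blue [211 154  10   4  27] [214.4 155.2] [624.4  88.  123. ]
top blue [225 156  14   9  56] [233.1 160.1] [610.7  37.3 123. ]
top blue [215 159  10  12  98] [219.5 164.3] [599.1  74.  123. ]
top blue [238 200  12  11  63] [241.8 205.1] [487.3  14.  123. ]
top blue [195 233  12  12 105] [200.4 238.3] [400.  122.9 123. ]
top tipped_bottle_mid 0.95 799 [301.8 177.3] box ((302.8500061035156, 181.54998779296875), (49.64775466918945, 20.871028900146484), 71.56504821777344)
top tipped_bottle_mid 0.78 822 [220.4 200.7] box ((224.78782653808594, 202.00794982910156), (51.39961624145508, 20.91006088256836), 11.888657569885254)
top far_bottle_mid 0.78 473 [221.5 170.7] box ((221.0, 171.0), (26.0, 20.0), 90.0)
top near_bottle_mid 0.89 443 [203.6 240. ] box ((203.5, 240.5), (23.0, 23.0), 90.0)
top near_bottle_mid 0.42 966 [221.1 201.2] box ((223.95945739746094, 201.74322509765625), (53.42966842651367, 22.193862915039062), 9.462321281433105)
top neck 0.96 809 [301.8 177.5] box ((302.28302001953125, 180.49057006835938), (47.52674865722656, 20.878803253173828), 74.05460357666016)
top neck 0.81 83
[... 729 characters left out ...]
94, 56.64629364013672), 69.77513122558594)
scene far_bottle_mid 0.95 895 [214.2 184.4] box ((215.20083618164062, 183.2090301513672), (50.60948181152344, 24.987863540649414), 84.80557250976562)
scene near_bottle_mid 0.56 1252 [261.9 227.9] box ((262.5, 225.5), (57.0, 27.0), 90.0)
scene neck 0.8 789 [273.5 162.7] box ((276.1538391113281, 163.73077392578125), (46.87175369262695, 21.376659393310547), 11.309932708740234)
scene neck 0.65 1092 [236.4 206.5] box ((240.73223876953125, 205.99258422851562), (26.434913635253906, 55.53507614135742), 67.61986541748047)
scene lane 0.59 1120 [236.6 228.8] box ((232.9119873046875, 224.47335815429688), (110.6371078491211, 31.13103485107422), 36.2852668762207)
```

View pics/crop.png

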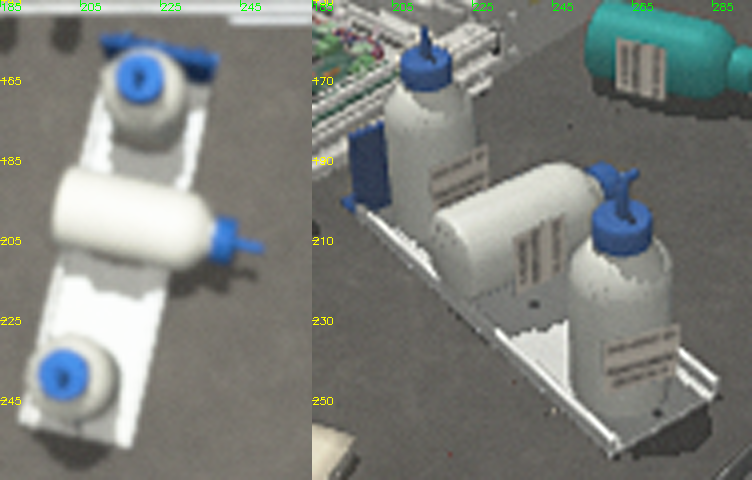

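The crop confirms it: the white bottle with the blue cap at top px (241,205) lies across the lane rails. The turquoise one is outside the lane. Next I fit the lane and bottle axis from corner, cap and silhouette points.

Run:
```python
from h import *
np.set_printoptions(precision=1,suppress=True)
t=np.load("top.npy",allow_pickle=True).item();s=np.load("scene.npy",allow_pickle=True).item()
P=lambda c,u,z:atz(c,np.array(u,float),z)
print("near corners top",P(t,(190,251),18),P(t,(217.7,256.7),18))
print("near corners scene",P(s,(185+(615-312)/4,150+440/4),18),P(s,(185+(715-312)/4,150+385/4),18))
print("caps z130",P(t,(219.7,164.5),127),P(t,(200.5,238.7),127))
print("caps scene z119",P(s,(185+(425-312)/4,150+70/4),119+4),P(s,(185+(622-312)/4,150+232/4),123))
print("stop base scene-left",P(s,(185+(352-312)/4,150+205/4),18))
print("tipped mid",P(t,(224.5,202),44),"base end",P(t,(185+55/4,145+208/4),44),"cap",P(t,(241,205),44),"nozzle tip",P(t,(185+264/4,145+247/4),44),"cap start",P(t,(185+212/4,145+238/4),44))
print("scene base",P(s,(185+(453-312)/4,150+255/4),44),"cap",P(s,(185+(603-312)/4,150+183/4),44))
```

```text
near corners top [368.2 164.5  18. ] [351.4  84.4  18. ]
near corners scene [363.4 168.   18. ] [346.2  96.8  18. ]
caps z130 [597.5  73.3 127. ] [398.9 122.  127. ]
caps scene z119 [595.2  74.6 123. ] [395.3 123.9 123. ]
stop base scene-left [635.4 112.5  18. ]
tipped mid [507.   64.2  44. ] base end [521.9 138.5  44. ] cap [498.1  16.6  44. ] nozzle tip [492.9 -12.2  44. ] cap start [499.6  25.3  44. ]
scene base [523.2 129.9  44. ] cap [499.3  12.9  44. ]
```

```bash
cat >> h.py <<'E'
from scipy.spatial.transform import Rotation as R, Slerp
yaw=-0.21; O=np.array([487,97.3,0]); U=np.array([np.cos(yaw),np.sin(yaw),0]); V=np.array([-np.sin(yaw),np.cos(yaw),0]); Z=np.array([0,0,1.])
def W(x,y,z): return O+x*U+y*V+z*Z
def toL(p): p=np.array(p)-O; return np.array([p@U,p@V,p[2]])
def rot(a):  # a: sideways angle from down; + points to +y lane
    d=-np.cos(a)*Z+np.sin(a)*V; return R.from_matrix(np.column_stack([np.cross(U,d),U,d]))
def cur():
    s=arm.read_state(); q=s["tool_rot"]; return s,np.array(s["tool_pos"]),R.from_quat([q[1],q[2],q[3],q[0]])
def plan(p,r,knots):  # knots: (pos, rot, n, grip)
    rows=[]
    for P,Q,n,g in knots:
        sl=Slerp([0,1],R.concatenate([r,Q])); p0=p.copy()
        for i in range(1,n+1):
            pt=p0+(np.array(P)-p0)*i/n; rt=sl(i/n)
            d=np.round(r.inv().apply(pt-p),0); w=np.round((r.inv()*rt).as_rotvec(),2)
            rows.append([[int(x)for x in d],[float(x)+0. for x in w],g]); p=p+r.apply(d); r=r*R.from_rotvec(w)
    print(len(rows)); print(str(rows).replace(" ","").replace("-0.0,","0,").replace("-0.0]","0]").replace("0.0,","0,").replace("0.0]","0]")); print("end",toL(p),(Q.inv()*r).as_rotvec())
E
python3 - <<'E'
from h import *
np.set_printoptions(precision=3,suppress=True)
s,p,r=cur()
print((r.inv()*rot(0.35)).as_rotvec())
q=rot(.35);d=q.as_matrix()[:,2]
plan(p,r,[(W(28,-74,44)+22*d-100*d,q,18,0.7)])
E
```

```text
[ 0.197  0.312 -1.112]
18
[[[27,-27,6],[0.01,0.02,-0.06],0.7],[[27,-24,7],[0.01,0.01,-0.06],0.7],[[30,-23,8],[0.01,0.02,-0.07],0.7],[[31,-21,9],[0.01,0.02,-0.06],0.7],[[31,-19,9],[0.01,0.02,-0.06],0.7],[[33,-17,10],[0.02,0.01,-0.06],0.7],[[33,-15,11],[0.01,0.02,-0.06],0.7],[[34,-12,11],[0.01,0.02,-0.06],0.7],[[35,-10,13],[0.01,0.02,-0.07],0.7],[[35,-8,13],[0.01,0.01,-0.06],0.7],[[35,-6,14],[0.01,0.02,-0.06],0.7],[[35,-3,14],[0.01,0.02,-0.06],0.7],[[35,-1,15],[0.01,0.02,-0.06],0.7],[[34,1,16],[0.01,0.01,-0.06],0.7],[[35,3,16],[0.01,0.02,-0.07],0.7],[[33,6,16],[0.01,0.02,-0.06],0.7],[[33,8,18],[0.02,0.02,-0.06],0.7],[[32,11,18],[0.01,0.01,-0.06],0.7]]
end [  28.148 -100.938  116.698] [ 0.003 -0.003  0.002]
```

>>> servo_tool(series=[[[27,-27,6],[0.01,0.02,-0.06],0.7],[[27,-24,7],[0.01,0.01,-0.06],0.7],[[30,-23,8],[0.01,0.02,-0.07],0.7],[[31,-21,9],[0.01,0.02,-0.06],0.7],[[31,-19,9],[0.01,0.02,-0.06],0.7],[[33,-17,10],[0.02,0.01,-0.06],0.7],[[33,-15,11],[0.01,0.02,-0.06],0.7],[[34,-12,11],[0.01,0.02,-0.06],0.7],[[35,-10,13],[0.01,0.02,-0.07],0.7],[[35,-8,13],[0.01,0.01,-0.06],0.7],[[35,-6,14],[0.01,0.02,-0.06],0.7],[[35,-3,14],[0.01,0.02,-0.06],0.7],[[35,-1,15],[0.01,0.02,-0.06],0.7],[[34,1,16],[0.01,0.01,-0.06],0.7],[[35,3,16],[0.01,0.02,-0.07],0.7],[[33,6,16],[0.01,0.02,-0.06],0.7],[[33,8,18],[0.02,0.02,-0.06],0.7],[[32,11,18],[0.01,0.01,-0.06],0.7]])

```text
t: 3.3
tool_pos: [494.3, -6.1, 116.5]
tool_rot: [-0.11, 0.765, 0.62, 0.133]
contact_force: [0.0, -0.2, -1.2]
grip_width: 0.702
finger_force: 0.0
```

Run:
```python
from h import *
np.set_printoptions(precision=3,suppress=True)
s,p,r=cur();print(s["t"],toL(p),(r.inv()*rot(.35)).as_rotvec(),s["joint_positions"],s["grip_width"],s["contact_force"])
# test: raise and turn to final side pose in the air: neck at stand pose +60
q=rot(.35-np.pi/2);d=q.as_matrix()[:,2]
plan(p,r,[(W(54,0,220)+22*d,q,18,0.7)])
```

```text
3.3 [ 28.682 -99.655 116.507] [-0.004  0.002  0.   ] [-0.242  0.206 -0.514  0.866  0.347  1.535] 0.7023148447692183 [ 0.048 -0.163 -1.156]
18
[[[6,1,-4],[0,-0.09,0],0.7],[[6,2,-4],[0,-0.08,0],0.7],[[5,1,-4],[0,-0.09,0],0.7],[[5,2,-5],[0,-0.09,0],0.7],[[4,1,-5],[0,-0.09,0],0.7],[[4,1,-6],[0,-0.08,0],0.7],[[3,2,-6],[0,-0.09,0],0.7],[[3,1,-6],[0,-0.09,0],0.7],[[2,2,-7],[0,-0.08,0],0.7],[[2,1,-7],[0,-0.09,0],0.7],[[1,1,-6],[0,-0.09,0],0.7],[[1,2,-7],[0,-0.09,0],0.7],[[0,1,-7],[0,-0.08,0],0.7],[[-1,2,-7],[0,-0.09,0],0.7],[[-1,1,-7],[0,-0.09,0],0.7],[[-2,1,-6],[0,-0.08,0],0.7],[[-2,2,-7],[0,-0.09,0],0.7],[[-3,1,-6],[0,-0.09,0],0.7]]
end [ 53.863 -20.638 212.01 ] [-0.    -0.001 -0.004]
```

>>> servo_tool(series=[[[6,1,-4],[0,-0.09,0],0.7],[[6,2,-4],[0,-0.08,0],0.7],[[5,1,-4],[0,-0.09,0],0.7],[[5,2,-5],[0,-0.09,0],0.7],[[4,1,-5],[0,-0.09,0],0.7],[[4,1,-6],[0,-0.08,0],0.7],[[3,2,-6],[0,-0.09,0],0.7],[[3,1,-6],[0,-0.09,0],0.7],[[2,2,-7],[0,-0.08,0],0.7],[[2,1,-7],[0,-0.09,0],0.7],[[1,1,-6],[0,-0.09,0],0.7],[[1,2,-7],[0,-0.09,0],0.7],[[0,1,-7],[0,-0.08,0],0.7],[[-1,2,-7],[0,-0.09,0],0.7],[[-1,1,-7],[0,-0.09,0],0.7],[[-2,1,-6],[0,-0.08,0],0.7],[[-2,2,-7],[0,-0.09,0],0.7],[[-3,1,-6],[0,-0.09,0],0.7]])

```text
t: 5.1
tool_pos: [535.4, 65.3, 212.3]
tool_rot: [0.361, 0.636, 0.515, -0.448]
contact_force: [-0.4, -0.5, -0.1]
grip_width: 0.699
finger_force: 0.0
```

Run:
```python
from h import *
np.set_printoptions(precision=3,suppress=True)
s,p,r=cur();print(s["t"],toL(p),(r.inv()*rot(.35-np.pi/2)).as_rotvec(),s["joint_positions"],s["contact_force"])
a=arm.camera("scene")["image"];b=arm.camera("top")["image"]
k=[cv2.resize(a[60:290,130:420,::-1],None,fx=1.4,fy=1.4),cv2.resize(b[60:290,130:410,::-1],None,fx=1.4,fy=1.4)]
cv2.imwrite("pics/air.png",np.hstack(k))
q=rot(.35);d=q.as_matrix()[:,2]
plan(p,r,[(W(28,-74,44)-78*d,q,18,.7)])
```

```text
5.1 [ 53.967 -21.167 212.345] [-0.001  0.004  0.002] [ 0.552  0.949  0.311  2.023 -0.748  2.798] [-0.386 -0.52  -0.053]
18
[[[3,-1,6],[0,0.09,0],0.7],[[3,-2,6],[0,0.09,0],0.7],[[3,-1,7],[0,0.08,0],0.7],[[2,-2,6],[0,0.09,0],0.7],[[1,-1,7],[0,0.09,0],0.7],[[0,-2,7],[0,0.09,0],0.7],[[0,-1,7],[0,0.08,0],0.7],[[0,-1,7],[0,0.09,0],0.7],[[-1,-2,7],[0,0.09,0],0.7],[[-2,-1,6],[0,0.09,0],0.7],[[-2,-2,7],[0,0.08,0],0.7],[[-3,-1,6],[0,0.09,0],0.7],[[-4,-2,6],[0,0.09,0],0.7],[[-4,-1,5],[0,0.09,0],0.7],[[-4,-1,6],[0,0.08,0],0.7],[[-5,-2,5],[0,0.09,0],0.7],[[-5,-1,4],[0,0.09,0],0.7],[[-6,-2,4],[0,0.09,0],0.7]]
end [  27.729 -100.846  117.251] [0.002 0.005 0.001]
```

View pics/air.png

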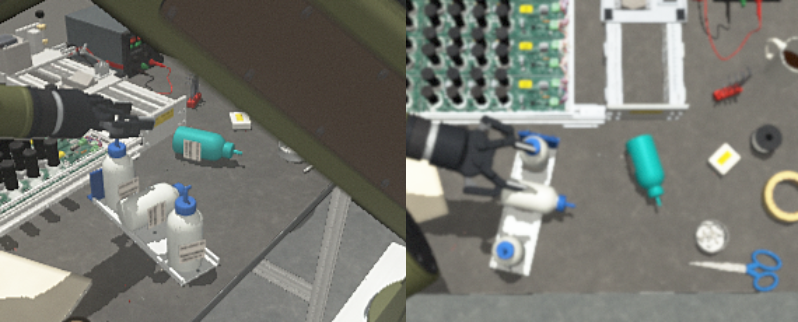

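The pose is reachable. The view shows the gripper over the gap, with the bottles untouched. I'll check the low end briefly for joint limits.

>>> servo_tool(series=[[[15,-4,5],[0,0,0],0.7],[[15,-4,5],[0,0,0],0.7],[[15,-4,6],[0,0,0],0.7],[[15,-4,5],[0,0,0],0.7],[[15,-3,6],[0,0,0],0.7]])

```text
t: 5.7
tool_pos: [515.6, 68.8, 131.6]
tool_rot: [0.36, 0.636, 0.516, -0.447]
contact_force: [-0.4, 0.4, -0.2]
grip_width: 0.701
finger_force: 0.0
```

Run:
```python
from h import *
np.set_printoptions(precision=3,suppress=True)
s,p,r=cur();print(s["t"],toL(p),(r.inv()*rot(.35-np.pi/2)).as_rotvec(),s["joint_positions"],s["contact_force"])
q=rot(.35);d=q.as_matrix()[:,2]
plan(p,r,[(p+60*Z,r,2,.7),(W(28,-74,44)-78*d,q,16,.7)])
```

```text
5.7 [ 33.892 -21.88  131.647] [-0.002  0.001  0.003] [ 0.57   1.009  0.23   1.886 -0.729  2.807] [-0.435  0.382 -0.161]
18
[[[-28,0,-10],[0,0,0],0.7],[[-28,0,-11],[0,0,0],0.7],[[3,0,6],[0,0.1,0],0.7],[[2,-1,7],[0,0.1,0],0.7],[[1,0,6],[0,0.09,0],0.7],[[1,0,7],[0,0.1,0],0.7],[[0,-1,7],[0,0.1,0],0.7],[[-1,0,7],[0,0.1,0],0.7],[[-1,-1,6],[0,0.1,0],0.7],[[-2,0,7],[0,0.1,0],0.7],[[-2,0,6],[0,0.09,0],0.7],[[-4,-1,6],[0,0.1,0],0.7],[[-3,0,6],[0,0.1,0],0.7],[[-5,0,5],[0,0.1,0],0.7],[[-4,-1,5],[0,0.1,0],0.7],[[-6,0,4],[0,0.1,0],0.7],[[-5,0,4],[0,0.09,0],0.7],[[-6,-1,3],[0,0.1,0],0.7]]
end [  27.781 -100.637  117.687] [ 0.003 -0.002  0.002]
```

>>> servo_tool(series=[[[-28,0,-10],[0,0,0],0.7],[[-28,0,-11],[0,0,0],0.7],[[3,0,6],[0,0.1,0],0.7],[[2,-1,7],[0,0.1,0],0.7],[[1,0,6],[0,0.09,0],0.7],[[1,0,7],[0,0.1,0],0.7],[[0,-1,7],[0,0.1,0],0.7],[[-1,0,7],[0,0.1,0],0.7],[[-1,-1,6],[0,0.1,0],0.7],[[-2,0,7],[0,0.1,0],0.7],[[-2,0,6],[0,0.09,0],0.7],[[-4,-1,6],[0,0.1,0],0.7],[[-3,0,6],[0,0.1,0],0.7],[[-5,0,5],[0,0.1,0],0.7],[[-4,-1,5],[0,0.1,0],0.7],[[-6,0,4],[0,0.1,0],0.7],[[-5,0,4],[0,0.09,0],0.7],[[-6,-1,3],[0,0.1,0],0.7]])

```text
t: 7.5
tool_pos: [493.8, -7.1, 118.9]
tool_rot: [-0.11, 0.766, 0.619, 0.135]
contact_force: [0.1, 0.4, 0.7]
grip_width: 0.703
finger_force: 0.0
```

Run:
```python
from h import *
np.set_printoptions(precision=3,suppress=True)
s,p,r=cur();print(s["t"],toL(p),(r.inv()*rot(.35)).as_rotvec(),s["contact_force"])
d=rot(.35).as_matrix()[:,2]
for n in("top","scene"):
    c=arm.camera(n);im=c["image"][:,:,::-1].copy()
    pts=[("g",W(28,-74,44)),("tcp",p)]
    big=cv2.resize(im,None,fx=4,fy=4,interpolation=cv2.INTER_CUBIC)
    for nm,P in pts:
        u=proj(c,P);print(n,nm,u);cv2.drawMarker(big,tuple(int(x) for x in u*4+2),(0,0,255) if nm=="g" else (0,255,0),0,16,1)
    u=(proj(c,W(28,-60,60))*4).astype(int);k=big[u[1]-230:u[1]+230,u[0]-195:u[0]+195]
    cv2.imwrite(f"pics/h_{n}.png",k)
cv2.imwrite("pics/hover.png",np.hstack([cv2.imread("pics/h_top.png"),cv2.imread("pics/h_scene.png")]))
plan(p,r,[(W(28,-74,44)+22*d,rot(.35),6,.7)])
```

```text
7.5 [  28.432 -100.671  118.911] [-0.001 -0.001 -0.001] [0.056 0.396 0.749]
top g [240.145 204.699]
top tcp [249.695 202.832]
scene g [256.347 196.872]
scene tcp [264.531 169.265]
6
[[[0,0,17],[0,0,0],0.7],[[0,0,17],[0,0,0],0.7],[[0,0,17],[0,0,0],0.7],[[-1,0,17],[0,0,0],0.7],[[0,0,17],[0,0,0],0.7],[[0,0,17],[0,0,0],0.7]]
end [ 28.34  -66.515  22.795] [0.001 0.001 0.001]
```

View pics/hover.png

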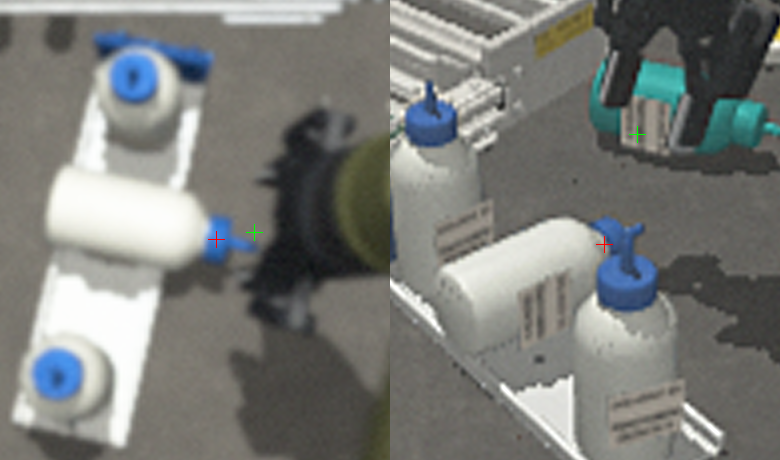

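The red marker (planned neck) sits on the tipped bottle's cap in both views, about (216,238) and (605,243) px in the crop. The fingers straddle the axis. Descending.

>>> servo_tool(series=[[[-1,0,17],[0,0,0],0.7],[[-1,0,17],[0,0,0],0.7],[[0,0,17],[0,0,0],0.7],[[-1,0,17],[0,0,0],0.7],[[0,0,17],[0,0,0],0.7],[[0,0,17],[0,0,0],0.7],[[0,0,0],[0,0,0],0.7]])

```text
t: 8.3
tool_pos: [498.3, 25.8, 20.1]
tool_rot: [-0.111, 0.766, 0.62, 0.132]
contact_force: [-0.1, 0.3, -0.3]
grip_width: 0.701
finger_force: 0.0
```

>>> servo_tool(series=[[[0,0,0],[0,0,0],0.2],[[0,0,0],[0,0,0],0.2],[[0,0,0],[0,0,0],0.2],[[0,0,0],[0,0,0],0.2],[[0,0,0],[0,0,0],0.2],[[0,0,0],[0,0,0],0.2],[[0,0,0],[0,0,0],0.2]], force=60)

```text
t: 9.0
tool_pos: [500.4, 24.1, 22.1]
tool_rot: [-0.11, 0.766, 0.619, 0.134]
contact_force: [-1.6, -1.5, 5.5]
grip_width: 0.381
finger_force: 59.7
```

Run:
```python
from h import *
np.set_printoptions(precision=3,suppress=True)
s,p,r=cur();print(s["t"],toL(p),(r.inv()*rot(.35)).as_rotvec(),s["contact_force"],s["grip_width"]*85,s["finger_force"])
a=arm.camera("scene");b=arm.camera("top");k=[]
for c in(a,b):
    u=proj(c,W(28,-60,60)).astype(int);k.append(cv2.resize(c["image"][u[1]-58:u[1]+58,u[0]-49:u[0]+49,::-1],None,fx=4,fy=4,interpolation=cv2.INTER_CUBIC))
cv2.imwrite("pics/grip.png",np.hstack(k))
```

```text
9.0 [ 28.387 -68.789  22.111] [-0.002  0.003 -0.002] [-1.57  -1.455  5.457] 32.39662210907335 59.71902639605105
```

View pics/grip.png

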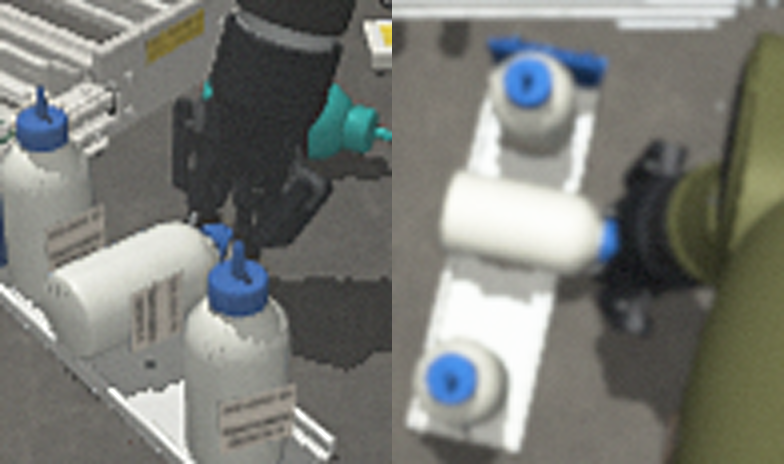

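Gripped: the width reads 32 mm on the 34 mm cap, and the pictures show the fingers on the blue cap. Next I lift, then turn it upright.

Run:
```python
from h import *
np.set_printoptions(precision=3,suppress=True)
s,p,r=cur()
plan(p,r,[(p+60*Z,r,4,.2),(W(44,-22,170),rot(.35-np.pi/2),20,.2)])
```

```text
24
[[[5,0,-14],[0,0,0],0.2],[[5,0,-14],[0,0,0],0.2],[[5,0,-14],[0,0,0],0.2],[[5,0,-14],[0,0,0],0.2],[[4,1,-3],[0,-0.08,0],0.2],[[3,1,-4],[0,-0.08,0],0.2],[[3,0,-4],[0,-0.08,0],0.2],[[3,1,-4],[0,-0.07,0],0.2],[[3,1,-4],[0,-0.08,0],0.2],[[2,1,-5],[0,-0.08,0],0.2],[[2,0,-5],[0,-0.08,0],0.2],[[1,1,-4],[0,-0.08,0],0.2],[[1,1,-5],[0,-0.08,0],0.2],[[1,1,-5],[0,-0.07,0],0.2],[[0,0,-5],[0,-0.08,0],0.2],[[0,1,-5],[0,-0.08,0],0.2],[[-1,1,-5],[0,-0.08,0],0.2],[[-1,1,-5],[0,-0.08,0],0.2],[[-1,0,-5],[0,-0.08,0],0.2],[[-2,1,-5],[0,-0.07,0],0.2],[[-2,1,-4],[0,-0.08,0],0.2],[[-2,1,-5],[0,-0.08,0],0.2],[[-3,0,-4],[0,-0.08,0],0.2],[[-3,1,-4],[0,-0.08,0],0.2]]
end [ 43.879 -21.973 170.173] [ 0.002 -0.002 -0.002]
```

>>> servo_tool(series=[[[5,0,-14],[0,0,0],0.2],[[5,0,-14],[0,0,0],0.2],[[5,0,-14],[0,0,0],0.2],[[5,0,-14],[0,0,0],0.2],[[4,1,-3],[0,-0.08,0],0.2],[[3,1,-4],[0,-0.08,0],0.2],[[3,0,-4],[0,-0.08,0],0.2],[[3,1,-4],[0,-0.07,0],0.2]])

```text
t: 9.9
tool_pos: [504.7, 32.5, 98.8]
tool_rot: [-0.012, 0.777, 0.629, 0.012]
contact_force: [0.2, -0.2, -1.4]
grip_width: 0.383
finger_force: 59.8
```

>>> servo_tool(series=[[[3,1,-4],[0,-0.08,0],0.2],[[2,1,-5],[0,-0.08,0],0.2],[[2,0,-5],[0,-0.08,0],0.2],[[1,1,-4],[0,-0.08,0],0.2],[[1,1,-5],[0,-0.08,0],0.2],[[1,1,-5],[0,-0.07,0],0.2],[[0,0,-5],[0,-0.08,0],0.2],[[0,1,-5],[0,-0.08,0],0.2],[[-1,1,-5],[0,-0.08,0],0.2],[[-1,1,-5],[0,-0.08,0],0.2],[[-1,0,-5],[0,-0.08,0],0.2],[[-2,1,-5],[0,-0.07,0],0.2],[[-2,1,-4],[0,-0.08,0],0.2],[[-2,1,-5],[0,-0.08,0],0.2],[[-3,0,-4],[0,-0.08,0],0.2],[[-3,1,-4],[0,-0.08,0],0.2],[[0,0,0],[0,0,0],0.2]])

```text
t: 11.6
tool_pos: [523.9, 67.4, 166.1]
tool_rot: [0.359, 0.634, 0.516, -0.45]
contact_force: [-0.2, -0.3, -2.1]
grip_width: 0.384
finger_force: 59.9
```

Run:
```python
from h import *
np.set_printoptions(precision=3,suppress=True)
s,p,r=cur();print(s["t"],toL(p),(r.inv()*rot(.35-np.pi/2)).as_rotvec(),s["joint_positions"],s["contact_force"],s["moment"],s["grip_width"])
a=arm.camera("scene");b=arm.camera("top");k=[]
for c in(a,b):
    big=cv2.resize(c["image"][:,:,::-1],None,fx=4,fy=4,interpolation=cv2.INTER_CUBIC)
    x=W(44,0,0)+Z*(p[2]-115)
    for P in(x,x+150*Z,W(44,0,4)):
        cv2.drawMarker(big,tuple(int(v) for v in proj(c,P)*4+2),(0,0,255),0,12,1)
    for sy in(30,-30): cv2.drawMarker(big,tuple(int(v) for v in proj(c,x+sy*V)*4+2),(0,255,0),0,12,1)
    u=(proj(c,W(44,0,100))*4).astype(int);k.append(big[u[1]-290:u[1]+290,u[0]-198:u[0]+198])
cv2.imwrite("pics/up.png",np.hstack(k))
```

```text
11.6 [ 42.344 -21.571 166.145] [-0.003  0.007  0.009] [ 0.563  0.985  0.264  1.949 -0.737  2.801] [-0.245 -0.335 -2.074] [ 1.289 -0.264  0.006] 0.38383166188207063
```

View pics/up.png

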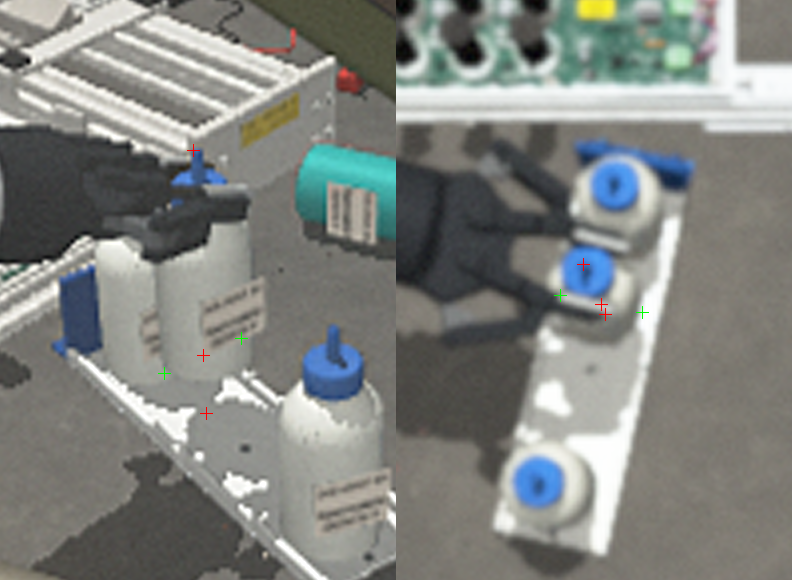

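The bottle hangs upright, cap up at (588,270) px in the right half, with clear gaps to both neighbours. Lowering it.

>>> servo_tool(series=[[[5,0,2],[0,0,0],0.2],[[5,0,2],[0,0,0],0.2],[[5,0,2],[0,0,0],0.2],[[5,0,2],[0,0,0],0.2],[[5,0,1],[0,0,0],0.2],[[5,0,1],[0,0,0],0.2],[[5,0,2],[0,0,0],0.2],[[0,0,0],[0,0,0],0.2]])

```text
t: 12.5
tool_pos: [524.6, 67.6, 131.9]
tool_rot: [0.36, 0.636, 0.516, -0.448]
contact_force: [0.5, 0.1, -1.7]
grip_width: 0.379
finger_force: 59.9
```

>>> servo_tool(series=[[[2,0,1],[0,0,0],0.2],[[0,0,0],[0,0,0],0.2]])

```text
t: 12.7
tool_pos: [524.8, 67.4, 130.4]
tool_rot: [0.36, 0.636, 0.516, -0.447]
contact_force: [0.7, 0.3, -1.0]
grip_width: 0.382
finger_force: 59.9
```

>>> servo_tool(series=[[[2,0,0],[0,0,0],0.2],[[0,0,0],[0,0,0],0.2]])

```text
t: 12.9
tool_pos: [525.0, 68.1, 128.6]
tool_rot: [0.36, 0.636, 0.516, -0.447]
contact_force: [-0.7, 0.5, -1.0]
grip_width: 0.381
finger_force: 59.9
```

Run:
```python
from h import *
np.set_printoptions(precision=3,suppress=True)
s,p,r=cur();print(s["t"],toL(p),(r.inv()*rot(.35-np.pi/2)).as_rotvec(),s["contact_force"],s["moment"])
```

```text
12.9 [ 43.263 -20.588 128.62 ] [-0.002  0.002  0.003] [-0.705  0.493 -0.964] [ 1.211 -0.276  0.017]
```

Still about 8–10 mm above the floor.

>>> servo_tool(series=[[[2,0,1],[0,0,0],0.2],[[2,0,1],[0,0,0],0.2],[[0,0,0],[0,0,0],0.2]])

```text
t: 13.2
tool_pos: [524.7, 67.4, 123.9]
tool_rot: [0.36, 0.636, 0.516, -0.447]
contact_force: [-0.3, -0.6, -0.6]
grip_width: 0.381
finger_force: 59.9
```

>>> servo_tool(series=[[[2,0,1],[0,0,0],0.2],[[0,0,0],[0,0,0],0.2]])

```text
t: 13.4
tool_pos: [524.7, 67.2, 121.7]
tool_rot: [0.36, 0.636, 0.516, -0.447]
contact_force: [0.2, -0.2, -1.7]
grip_width: 0.383
finger_force: 59.9
```

>>> servo_tool(series=[[[2,0,1],[0,0,0],0.2],[[0,0,0],[0,0,0],0.2]])

```text
t: 13.6
tool_pos: [524.7, 67.0, 119.5]
tool_rot: [0.36, 0.636, 0.516, -0.447]
contact_force: [-0.2, -1.0, -1.1]
grip_width: 0.381
finger_force: 59.9
```

>>> servo_tool(series=[[[1,0,1],[0,0,0],0.2],[[0,0,0],[0,0,0],0.2]])

```text
t: 13.8
tool_pos: [524.6, 66.4, 118.6]
tool_rot: [0.36, 0.636, 0.516, -0.447]
contact_force: [-0.4, -0.3, -1.5]
grip_width: 0.382
finger_force: 60.0
```

>>> servo_tool(series=[[[1,0,0],[0,0,0],0.2],[[0,0,0],[0,0,0],0.2]])

```text
t: 14.0
tool_pos: [524.7, 66.7, 118.5]
tool_rot: [0.36, 0.636, 0.516, -0.448]
contact_force: [-0.9, -0.7, 4.9]
grip_width: 0.384
finger_force: 60.1
```

>>> servo_tool(series=[[[1,0,0],[0,0,0],0.2],[[0,0,0],[0,0,0],0.2]])

```text
t: 14.2
tool_pos: [524.8, 66.8, 118.5]
tool_rot: [0.36, 0.635, 0.516, -0.448]
contact_force: [-2.5, -0.9, 9.7]
grip_width: 0.383
finger_force: 60.2
```

Touchdown at TCP z = 118.5. I back off most of the load, then slide along the lane (tool +y) toward the far bottle.

>>> servo_tool(series=[[[-1,0,0],[0,0,0],0.2],[[-1,2,0],[0,0,0],0.2],[[0,2,0],[0,0,0],0.2],[[0,2,0],[0,0,0],0.2],[[0,0,0],[0,0,0],0.2]])

```text
t: 14.7
tool_pos: [530.5, 65.1, 118.6]
tool_rot: [0.36, 0.636, 0.516, -0.448]
contact_force: [-2.5, 1.3, 3.9]
grip_width: 0.381
finger_force: 60.1
```

>>> servo_tool(series=[[[0,1,0],[0,0,0],0.2],[[0,0,0],[0,0,0],0.2]])

```text
t: 14.9
tool_pos: [531.3, 65.0, 118.6]
tool_rot: [0.36, 0.636, 0.516, -0.447]
contact_force: [-3.4, 0.1, 5.2]
grip_width: 0.378
finger_force: 60.1
```

Run:
```python
from h import *
np.set_printoptions(precision=3,suppress=True)
s,p,r=cur();print(s["t"],toL(p),s["contact_force"]@U,s["contact_force"],s["moment"])
a=arm.camera("scene");b=arm.camera("top");k=[]
for c in(a,b):
    u=(proj(c,W(54,0,80))).astype(int);k.append(cv2.resize(c["image"][u[1]-50:u[1]+50,u[0]-33:u[0]+33,::-1],None,fx=6,fy=6,interpolation=cv2.INTER_CUBIC))
cv2.imwrite("pics/slide.png",np.hstack(k))
```

```text
14.9 [ 50.103 -22.384 118.638] -3.334846591384623 [-3.384  0.12   5.233] [ 0.278  0.451 -0.62 ]
```

View pics/slide.png

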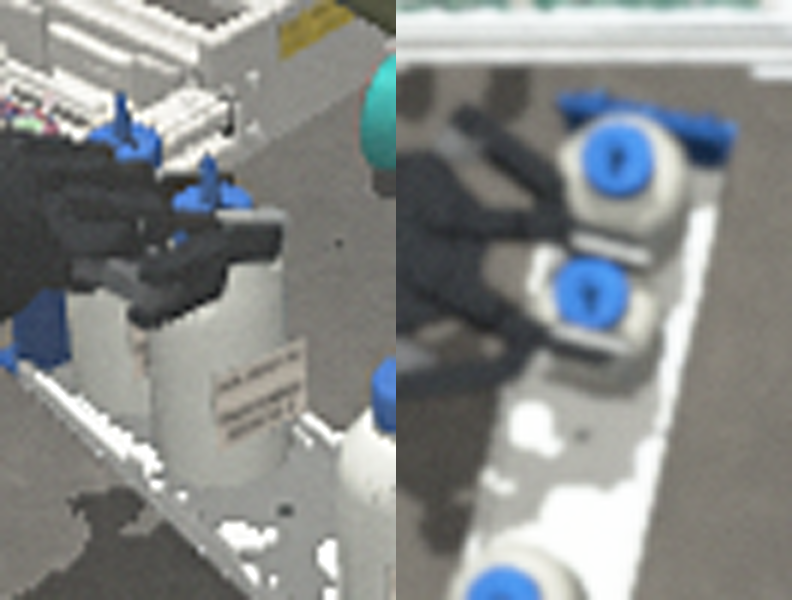

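Both bottles stand upright. The caps at (618,160) and (592,293) px are about 59 mm apart, so they are near contact. I unload a little and creep forward to see the force rise.

>>> servo_tool(series=[[[-0.7,0,0],[0,0,0],0.2],[[0,1,0],[0,0,0],0.2],[[0,0,0],[0,0,0],0.2]])

```text
t: 15.3
tool_pos: [532.9, 64.6, 118.6]
tool_rot: [0.36, 0.636, 0.516, -0.447]
contact_force: [0.3, 0.8, -2.1]
grip_width: 0.378
finger_force: 60.0
```

>>> servo_tool(series=[[[0,1,0],[0,0,0],0.2],[[0,0,0],[0,0,0],0.2]])

```text
t: 15.5
tool_pos: [533.6, 64.3, 118.9]
tool_rot: [0.36, 0.636, 0.516, -0.447]
contact_force: [0.2, -0.8, -1.3]
grip_width: 0.381
finger_force: 60.0
```

>>> servo_tool(series=[[[0,1,0],[0,0,0],0.2],[[0,0,0],[0,0,0],0.2]])

```text
t: 15.7
tool_pos: [534.4, 64.1, 119.1]
tool_rot: [0.36, 0.636, 0.516, -0.447]
contact_force: [-1.2, 0.0, -2.2]
grip_width: 0.378
finger_force: 60.0
```

>>> servo_tool(series=[[[0,1,0],[0,0,0],0.2],[[0,0,0],[0,0,0],0.2]])

```text
t: 15.9
tool_pos: [535.2, 63.9, 119.2]
tool_rot: [0.36, 0.636, 0.516, -0.447]
contact_force: [-1.6, 0.4, -0.7]
grip_width: 0.378
finger_force: 60.0
```

>>> servo_tool(series=[[[0,1,0],[0,0,0],0.2],[[0,0,0],[0,0,0],0.2]])

```text
t: 16.1
tool_pos: [536.3, 63.7, 119.2]
tool_rot: [0.36, 0.636, 0.516, -0.447]
contact_force: [-2.1, 0.7, -1.1]
grip_width: 0.385
finger_force: 60.0
```

Run:
```python
from h import *
np.set_printoptions(precision=3,suppress=True)
s,p,r=cur();print(s["t"],toL(p),s["contact_force"]@U,s["contact_force"])
c=arm.camera("top");hsv=cv2.cvtColor(c["image"],cv2.COLOR_RGB2HSV);m=((hsv[...,0]>105)&(hsv[...,0]<125)&(hsv[...,1]>130)).astype(np.uint8)
nn,_,st,ce=cv2.connectedComponentsWithStats(m)
for i in range(1,nn):
    if st[i,4]>20 and 185<ce[i][0]<245 and 145<ce[i][1]<265: print(st[i],ce[i],toL(atz(c,ce[i],127)))
```

```text
16.1 [ 55.191 -22.594 119.181] -2.21853514456747 [-2.129  0.655 -1.081]
[211 154   8   4  21] [213.857 155.   ] [135.616  20.699 127.   ]
[228 157  11   8  48] [233.854 160.333] [132.225 -35.397 127.   ]
[215 158  11  12  98] [219.735 163.459] [115.883   0.074 127.   ]
[210 179  12  12 105] [215.686 184.19 ] [ 58.017  -1.575 127.   ]
[195 233  11  12 103] [200.262 238.301] [-90.473   6.643 127.   ]
```

The far cap now reads lane x ≈ 116 and the held one ≈ 58, which with the steady 2 N push means they touch. I set it down, open only slightly so the finger clears the far cap, and withdraw along the tool axis.

>>> servo_tool(series=[[[0.7,0,0],[0,0,0],0.2],[[0,0,0],[0,0,0],0.2],[[0,0,0],[0,0,0],0.5],[[0,0,0],[0,0,0],0.5],[[0,0,0],[0,0,0],0.5],[[0,0,0],[0,0,0],0.5]])

```text
t: 16.75
tool_pos: [536.5, 64.0, 118.6]
tool_rot: [0.36, 0.636, 0.516, -0.447]
contact_force: [0.5, 0.4, -0.1]
grip_width: 0.501
finger_force: 0.0
```

Run:
```python
from h import *
np.set_printoptions(precision=3,suppress=True)
s,p,r=cur();print(s["t"],toL(p),s["contact_force"]@U,s["contact_force"],s["grip_width"])
c=arm.camera("top");hsv=cv2.cvtColor(c["image"],cv2.COLOR_RGB2HSV);m=((hsv[...,0]>105)&(hsv[...,0]<125)&(hsv[...,1]>130)).astype(np.uint8)
nn,_,st,ce=cv2.connectedComponentsWithStats(m)
for i in range(1,nn):
    if st[i,4]>60 and 185<ce[i][0]<245 and 145<ce[i][1]<265: print(st[i],ce[i],toL(atz(c,ce[i],127)))
b=arm.camera("scene");k=[]
for c in(b,c):
    u=(proj(c,W(54,0,80))).astype(int);k.append(cv2.resize(c["image"][u[1]-50:u[1]+50,u[0]-33:u[0]+33,::-1],None,fx=6,fy=6,interpolation=cv2.INTER_CUBIC))
cv2.imwrite("pics/open.png",np.hstack(k))
```

```text
16.75 [ 55.377 -22.276 118.562] 0.4285109044255162 [ 0.527  0.416 -0.057] 0.5010052373802684
[215 158  10  12  95] [219.568 163.842] [114.754   0.285 127.   ]
[210 180  11  12 103] [215.301 185.243] [ 55.011  -1.19  127.   ]
[195 233  11  12 104] [200.308 238.337] [-90.539   6.507 127.   ]
```

View pics/open.png

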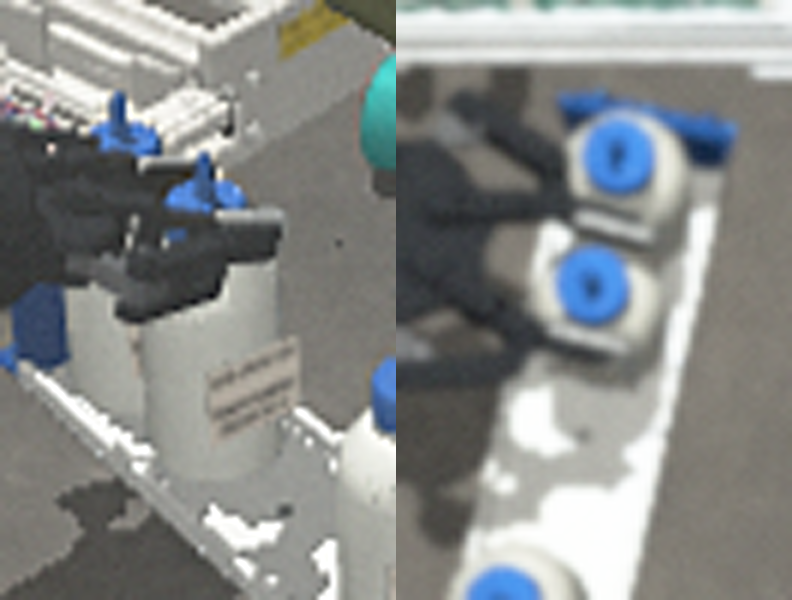

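The bottle stands by itself. The caps are about 59.8 mm apart, and it had leaned a little while held, so a gap of about 1 mm is possible. I'll withdraw, close the fingers and give the body a gentle push from the near side, low down.

>>> servo_tool(series=[[[0,0,-8],[0,0,0],0.5],[[0,0,-10],[0,0,0],0.5],[[0,0,-14],[0,0,0],0.5],[[0,0,-20],[0,0,0],0.5],[[0,0,-28],[0,0,0],0.5],[[0,0,0],[0,0,0],0]])

```text
t: 17.45
tool_pos: [552.9, 140.9, 146.7]
tool_rot: [0.36, 0.636, 0.517, -0.445]
contact_force: [0.1, 0.4, -0.5]
grip_width: 0.344
finger_force: 0.0
```

Run:
```python
from h import *
np.set_printoptions(precision=3,suppress=True)
s,p,r=cur();print(s["t"],toL(p),s["joint_positions"],s["contact_force"],s["grip_width"])
q=rot(.35-np.pi/2)
plan(p,r,[(W(3,52,100),q,4,0),(W(3,52,50),q,3,0),(W(3,-8,50),q,4,0)])
c=arm.camera("top");hsv=cv2.cvtColor(c["image"],cv2.COLOR_RGB2HSV);m=((hsv[...,0]>105)&(hsv[...,0]<125)&(hsv[...,1]>130)).astype(np.uint8)
nn,_,st,ce=cv2.connectedComponentsWithStats(m)
for i in range(1,nn):
    if st[i,4]>60 and 185<ce[i][0]<245 and 145<ce[i][1]<265: print(st[i],ce[i],toL(atz(c,ce[i],127)))
```

```text
17.45 [ 55.352  56.329 146.653] [ 0.625  1.135  0.538  2.086 -0.684  2.837] [ 0.115  0.357 -0.473] 0.3444974132028676
11
[[[11,-13,5],[0,0,0],0],[[10,-13,5],[0,0,0],0],[[11,-13,5],[0,0,0],0],[[10,-13,5],[0,0,0],0],[[16,0,6],[0,0,0],0],[[16,0,5],[0,0,0],0],[[15,0,6],[0,0,0],0],[[-5,0,14],[0,0,0],0],[[-5,0,14],[0,0,0],0],[[-5,0,14],[0,0,0],0],[[-5,0,15],[0,0,0],0]]
end [ 3.327 -8.41  49.683] [-0.002  0.    -0.003]
[215 158  10  12  96] [219.604 163.812] [114.854   0.208 127.   ]
[210 180  11  12  95] [215.253 185.421] [ 54.512  -1.169 127.   ]
[195 233  11  12 104] [200.308 238.337] [-90.539   6.507 127.   ]
```

>>> servo_tool(series=[[[11,-13,5],[0,0,0],0],[[10,-13,5],[0,0,0],0],[[11,-13,5],[0,0,0],0],[[10,-13,5],[0,0,0],0],[[16,0,6],[0,0,0],0],[[16,0,5],[0,0,0],0],[[15,0,6],[0,0,0],0],[[0,0,0],[0,0,0],0]])

```text
t: 18.3
tool_pos: [499.5, 143.1, 46.9]
tool_rot: [0.359, 0.635, 0.516, -0.449]
contact_force: [-0.7, 0.2, -1.0]
grip_width: -0.003
finger_force: 0.0
```

>>> servo_tool(series=[[[-5,0,14],[0,0,0],0],[[-5,0,14],[0,0,0],0],[[-5,0,14],[0,0,0],0],[[-5,0,15],[0,0,0],0],[[0,0,0],[0,0,0],0]])

```text
t: 18.8
tool_pos: [487.3, 83.5, 49.5]
tool_rot: [0.359, 0.636, 0.515, -0.448]
contact_force: [-0.8, -0.2, 1.1]
grip_width: 0.002
finger_force: 0.0
```

Run:
```python
from h import *
np.set_printoptions(precision=3,suppress=True)
s,p,r=cur();print(s["t"],toL(p),s["joint_positions"],s["contact_force"],s["grip_width"])
a=arm.camera("scene");b=arm.camera("top");k=[]
for c in(a,b):
    u=(proj(c,W(20,0,60))).astype(int);k.append(cv2.resize(c["image"][u[1]-62:u[1]+62,u[0]-48:u[0]+48,::-1],None,fx=4,fy=4,interpolation=cv2.INTER_CUBIC))
cv2.imwrite("pics/push.png",np.hstack(k))
```

```text
18.8 [  3.192 -13.432  49.531] [ 0.611  1.096  0.188  1.775 -0.692  2.832] [-0.801 -0.151  1.051] 0.0018549372314191543
```

View pics/push.png

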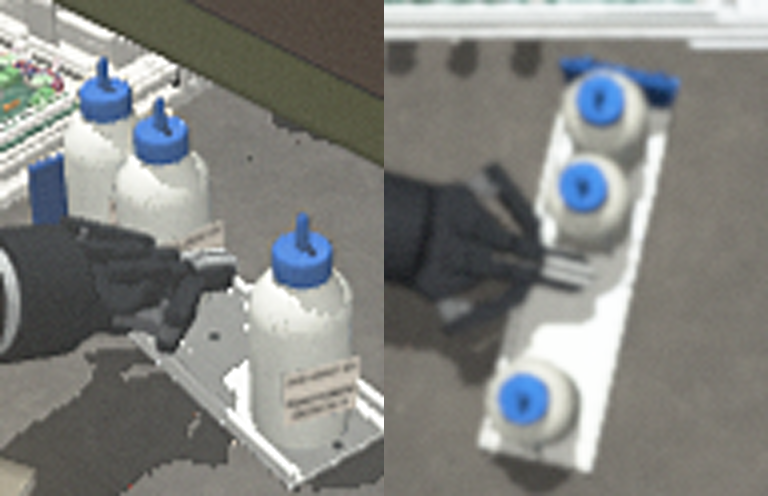

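The closed fingers stand in the gap behind the placed bottle at (565,265) px, clear of the near one. Now the push.

>>> servo_tool(series=[[[0,3,0],[0,0,0],0],[[0,2,0],[0,0,0],0],[[0,0,0],[0,0,0],0]])

```text
t: 19.2
tool_pos: [492.8, 84.4, 48.9]
tool_rot: [0.36, 0.636, 0.516, -0.447]
contact_force: [0.0, -0.1, 0.3]
grip_width: 0.001
finger_force: 0.0
```

>>> servo_tool(series=[[[0,2,0],[0,0,0],0],[[0,0,0],[0,0,0],0]])

```text
t: 19.4
tool_pos: [494.5, 83.7, 48.9]
tool_rot: [0.36, 0.636, 0.516, -0.447]
contact_force: [-0.6, -0.0, -0.4]
grip_width: 0.001
finger_force: 0.0
```

>>> servo_tool(series=[[[0,1,0],[0,0,0],0],[[0,0,0],[0,0,0],0]])

```text
t: 19.6
tool_pos: [494.9, 83.4, 49.0]
tool_rot: [0.359, 0.636, 0.516, -0.447]
contact_force: [-1.3, 0.3, -0.4]
grip_width: 0.001
finger_force: 0.9
```

>>> servo_tool(series=[[[0,1,0],[0,0,0],0],[[0,0,0],[0,0,0],0]])

```text
t: 19.8
tool_pos: [495.7, 83.2, 49.0]
tool_rot: [0.359, 0.636, 0.516, -0.448]
contact_force: [-3.7, 1.4, -0.9]
grip_width: 0.0
finger_force: 2.0
```

>>> servo_tool(series=[[[0,1,0],[0,0,0],0],[[0,0,0],[0,0,0],0]])

```text
t: 20.0
tool_pos: [495.7, 83.1, 49.0]
tool_rot: [0.359, 0.636, 0.515, -0.448]
contact_force: [-7.0, 1.9, 0.0]
grip_width: -0.001
finger_force: 3.8
```

Run:
```python
from h import *
np.set_printoptions(precision=3,suppress=True)
s,p,r=cur();print(s["t"],toL(p),s["contact_force"]@U,s["finger_force"])
c=arm.camera("top");hsv=cv2.cvtColor(c["image"],cv2.COLOR_RGB2HSV);m=((hsv[...,0]>105)&(hsv[...,0]<125)&(hsv[...,1]>130)).astype(np.uint8)
nn,_,st,ce=cv2.connectedComponentsWithStats(m)
for i in range(1,nn):
    if st[i,4]>60 and 185<ce[i][0]<245 and 145<ce[i][1]<265: print(st[i],ce[i],toL(atz(c,ce[i],127)))
```

```text
20.0 [ 11.517 -12.076  48.966] -7.201912357499231 3.7775972485542297
[215 158  11  12  97] [219.773 163.577] [115.585  -0.098 127.   ]
[211 180  10  11  96] [215.427 185.083] [ 55.504  -1.425 127.   ]
[195 233  11  12 103] [200.262 238.301] [-90.473   6.643 127.   ]
```

The force climbs to 7 N with no further travel, so the row is tight against the stop. Withdrawing.

>>> servo_tool(series=[[[0,-2,0],[0,0,0],0],[[0,-4,0],[0,0,0],0],[[0,-4,0],[0,0,0],0],[[5,0,-14],[0,0,0],0],[[5,0,-14],[0,0,0],0],[[5,0,-14],[0,0,0],0],[[5,0,-15],[0,0,0],0],[[0,0,-20],[0,0,0],0],[[-20,0,-10],[0,0,0],0],[[-20,0,-10],[0,0,0],0],[[0,0,0],[0,0,0],0]])

```text
t: 21.15
tool_pos: [506.4, 168.1, 104.8]
tool_rot: [0.36, 0.637, 0.516, -0.445]
contact_force: [0.2, 0.2, -1.1]
grip_width: 0.001
finger_force: 0.0
```

Run:
```python
from h import *
np.set_printoptions(precision=3,suppress=True)
s,p,r=cur();print(s["t"],toL(p),s["contact_force"])
c=arm.camera("top");hsv=cv2.cvtColor(c["image"],cv2.COLOR_RGB2HSV);m=((hsv[...,0]>105)&(hsv[...,0]<125)&(hsv[...,1]>130)).astype(np.uint8)
nn,_,st,ce=cv2.connectedComponentsWithStats(m)
for i in range(1,nn):
    if st[i,4]>60 and 185<ce[i][0]<245 and 145<ce[i][1]<265: print(st[i],ce[i],toL(atz(c,ce[i],127)))
b=arm.camera("scene");k=[]
for c in(b,c):
    u=(proj(c,W(20,0,60))).astype(int);k.append(cv2.resize(c["image"][u[1]-62:u[1]+62,u[0]-48:u[0]+48,::-1],None,fx=4,fy=4,interpolation=cv2.INTER_CUBIC))
cv2.imwrite("pics/end.png",np.hstack(k))
```

```text
21.15 [  4.197  73.325 104.757] [ 0.236  0.171 -1.065]
[215 158  11  12  97] [219.794 163.588] [115.568  -0.158 127.   ]
[211 180  10  11  96] [215.427 185.083] [ 55.504  -1.425 127.   ]
[195 233  11  12 103] [200.262 238.301] [-90.473   6.643 127.   ]
```

View pics/end.png

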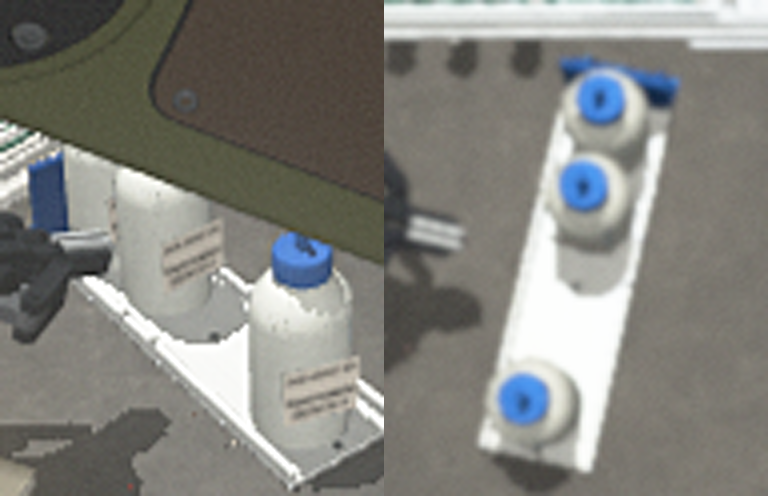

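All three bottles stand upright in the lane. The placed one, cap at (583,187) px, is against the far bottle at (600,100) px. The near bottle has not moved and the arm is clear.

```bash
python3 -c "
from workcell import arm
print(arm.sign_off())"
```

```text
the job is handed in; nothing more can be done
None
```

The tipped bottle stands upright again on the lane floor, cap up, and touches the far bottle. The push moved the far bottle about 2 mm onto the end stop. The near bottle and the other things were left alone, and the job was handed in at about 21 s of the 45 s allowed.

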